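# Load two sample vials by colour and hold them in the pump-action clamp

### The job

Stand the blue vial in the blue pocket and the yellow vial in the yellow pocket of the vial carrier on the bench clamp. Then pump the clamp's two orange-tipped levers, squeezing and letting go as often as needed, until the jaw pad has pushed the carrier against the stop and its spring is pressed in about half way, but never right in; move the jaw only with the levers. Finish while still holding the levers squeezed so the carrier stays clamped for uncapping, and leave the cup, timer and elbow where they are.

Things in the scene. Friction and masses are not known exactly. Their poses are not given: they have to be found in the camera images.
- clamp: Pump clamp fixed to the bench. Origin: base plate's underside, under the bar; +y along the bar to the dark stop (face at y = +130 mm, top 41 mm above the bench). Plate 8 mm thick, 132 mm wide with 7 mm lips beside the carrier, 60 mm elsewhere. Grey lever housing y = -160 to -64 mm, 42 mm wide, top 57 mm above the bench; the bar reaches back to y = -235 mm at most.
- grip_center (a point): Midpoint between the two orange lever rolls, 113 mm above the bench, at y = -112 mm of the clamp. Rolls are 14 mm thick, 32 mm long across the bar, and stand apart along the clamp's y: 59 mm over their outsides when let go, 34 mm fully squeezed. They move symmetrically about this point, 12 mm each, and spring back.
- front_roll: Orange roll on top of the lever nearer the jaw. The body's origin is at this lever's pivot in the housing (about 61 mm below the roll).
- back_roll: Orange roll on top of the other lever. The body's origin is at this lever's pivot in the housing (about 61 mm below the roll).
- trigger (a joint): Lever angle, rad: 0 let go, 0.20 fully squeezed; both levers move alike. A full squeeze drives the jaw 20 mm forward (0.1 m per rad, 1 to 3 mm less against the carrier); letting go leaves the jaw there. Each roll takes 2 to 4 N for its return spring, the brake 3 N; pad force then grows about 1 N per N of grip (15 N presses the pad in about 5 mm, 25 N about 10 mm).
- jaw (a joint): How far the jaw has been driven towards the stop, m, 0 to 0.085; at 0 the free pad's face is at y = 0 of the clamp. Starts at 0 to 0.03. A light brake holds it between squeezes but cannot hold clamping pressure: once the levers are let go, the pad's spring pushes the jaw back until nearly no pressure is left.
- pad (a joint): How far the sprung pad on the jaw's front is pressed in against the jaw head, m: 0 free, 0.013 right in. Spring of 2 N per mm. About half way (3 to 10 mm) is right; more than 11.5 mm crushes.
- jaw_head: Dark steel head of the jaw, 52 mm wide, top 40 mm above the bench, on the bar; two red rods join it to the pad in front of it. Its frame is parallel to the clamp's; the head's centre is at y = -40 mm, z = +26 mm of it, and its origin is at y = jaw of the clamp.
- pad_face: Black rubber face of the pad, 60 mm wide, 28 mm high, 12 to 40 mm above the bench. Its frame is parallel to the clamp's; the origin lies under the middle of the face, at bench height.
- carrier: Vial carrier, a loose block 112 mm (x) by 60 mm (y) by 32 mm high, 0.35 kg, lying on the clamp's base plate between the lips, up to 10 mm short of the stop. Origin: centre of its underside; against the stop it is at y = +100 mm of the clamp. The half on its -x side is blue, the other yellow; each half has one round pocket 34 mm in diameter (3 mm chamfer) and 24 mm deep.
- pocket_blue (a point): Centre of the blue pocket's floor (carrier x = -28 mm), 16 mm above the bench; the carrier's top is 24 mm higher.
- pocket_yellow (a point): Centre of the yellow pocket's floor (carrier x = +28 mm), 16 mm above the bench; the carrier's top is 24 mm higher.
- vial_blue: Small bottle with pale blue contents and a white cap, 25 mm across, 64 mm high (cap: upper 11 mm, 20 mm across), standing loose on the bench. Origin: centre of its underside, z up.
- vial_yellow: The same bottle with pale yellow contents.
- lidded_cup: Bystander: white cup with a pale pink lid, 54 mm across, 28 mm high; origin under its centre. Leave alone.
- bench_timer: Bystander: white bench timer, 64 x 70 x 21 mm; origin under its centre. Leave alone.
- elbow: Bystander: white pipe elbow, 47 x 47 x 34 mm; origin under its centre. Leave alone.

How it is judged:
On the way, in this order (a step that is already met when the one before it is completed fails the run):
1. both vials stand in the pockets of their own colour, let go, the pad not yet pressed against the carrier (distance between vial_blue and pocket_blue below 0.008 m and angle between each of vial_blue, vial_yellow's own z axis and vertical below 0.15 rad and distance between vial_yellow and pocket_yellow below 0.008 m and contact force between the arm and vial_blue below 0.2 N and contact force between the arm and vial_yellow below 0.2 N and value of joint pad below 0.0015 m), for 0.2 s.
2. the jaw pad, driven by the levers, presses on the carrier (contact force between pad_face and carrier above 2 N and (contact force between the fingers and front_roll above 1.5 N or contact force between the fingers and back_roll above 1.5 N)), for 0.1 s.
At the end, for the whole second after the job is handed in: Vials upright and untouched in their own pockets (within 8 mm of floor centre, 0.15 rad); carrier within 3 mm of the stop; pad pressed in 3 to 10 mm, pushing it with over 4 N; jaw at rest; fingers still squeezing a lever roll (over 1.5 N, lever angle over 0.01 rad) (distance between vial_blue and pocket_blue below 0.008 m and angle between each of vial_blue, vial_yellow's own z axis and vertical below 0.15 rad and distance between vial_yellow and pocket_yellow below 0.008 m and contact force between the arm and vial_blue below 0.2 N and contact force between the arm and vial_yellow below 0.2 N and value of joint pad between 0.003 and 0.01 m and contact force between pad_face and carrier above 4 N and y of carrier in the frame of clamp above 0.097 m and (contact force between the fingers and front_roll above 1.5 N or contact force between the fingers and back_roll above 1.5 N) and value of joint trigger above 0.01 rad and velocity of joint jaw between -0.005 and 0.005 m/s); the arm keeps its last pose, push and grip.
It fails at once if the pad is pressed right in (more than 11.5 mm): carrier crushed (value of joint pad above 0.0115 m).
It fails at once if the robot pushes the jaw or pad itself (over 2 N) (contact force between the arm and jaw_head above 2 N or contact force between the arm and pad_face above 2 N).
It fails at once if the cup, timer or elbow is moved more than 20 mm (distance of any of lidded_cup, bench_timer, elbow from where it was at the start of the episode above 0.02 m).
It also fails if it takes over 72 s, if anything falls off the work surface, if the arm or the gripper's body presses on something with over 40 N, if the wrist force passes 120 N, or if a joint passes its speed limit or range.

### The arm

A 7-joint arm with a two-finger parallel gripper is mounted at the origin on a cart in front of the work surface, level with it; the furniture and walls round the work are solid. World frame = base frame: x ahead of the robot, y to its left, z up, the work surface at z = 0. Lengths are in m, angles in rad, forces in N, time in s.
With the tool pointing down it reaches from about 0.4 to 0.85 m from the base axis. Payload 4.5 kg.
Tool frame: the origin (TCP) lies at the very end of the fingers, on their centre line; the grasp point (between the pads) lies 19 mm behind it; z points along the fingers, y is the line along which they close (so a half turn about z gives the same grasp; the last joint's range is limited). The gripper opens to 88 mm and grips with 3 to 60 N. Pads are 18 mm wide; open, the fingers measure 123 mm over their backs; the gripper's body (75 mm by 187 mm) begins 45 mm behind the grasp point.
Start: joints at [1.142, 0.689, -0.195, 1.565, 0.157, 0.902, -0.215], TCP at [0.279, -0.559, 0.239] pointing down, gripper open.
Joint ranges: [-3.01, 3.01], [-0.46, 2.08], [-1.47, 1.51], [0.13, 2.56], [-1, 4.14], [0.04, 2.09], [-2.66, 2.66]. Speed limits (rad/s): [2.57, 2.57, 3.14, 3.14, 3.14, 3.14, 3.14].

### API

Orientations are given as a unit quaternion [x, y, z, w].
In Python, from plant import r, optics gives the robot as it stands.
- The arm moves only by the tool servo_tool, never from a script. Its arguments are lists of equal length, an entry for each row: "translation": the shift along the tool's x, y, z in m, a list of three; "turn": the turn, a rotation vector about the tool's x, y, z in rad, a list of three. In form: {"translation": [[dx, dy, dz], ...], "turn": [[rx, ry, rz], ...]}. A call has 1 to 10 rows; each row shifts and turns the commanded pose from where the row before left it, along the tool's axes as they then stand; what a row does not reach is not made up. A row lasts 1/8 s, in which the tool goes at most 62.5 mm and 10.7 degrees, less where a joint would pass 70% of its speed; a pose out of reach is approached as far as the arm can. A call is refused whole if a number of a shift passes 0.0625 or a number of a turn 0.188, either way. A call with a gripper value outside its range is refused whole. "grip" is the opening, from 0 (shut) to 1 (fully open), set as the call begins (left out, the last holds). The fingers move at their own pace and stop on an object; "grip_force" is the grip in N (left out, the last holds). Time passes only in rows, so rows that do not move let the fingers close. It gives the time, the measured TCP pose, the force, the opening and the grip force at its end, in the units of the state.
- r.get_state(): the state, without advancing time (a new reading comes with each control period).
- optics.snapshot(name): name is "scene" or "top"; returns a dict with "img" (420x560x3 uint8, red, green, blue), "z_map" (420x560 float32, m along the optical axis (not along the pixel's ray), 0 where there is no reading), "mtx" (3x3 intrinsics, pixels), "R" (3x3) and "t" (3): a world point X has camera coordinates R X + t. Camera axes: x right, y down, z forward; pixel columns grow to the right and rows downward; lengths in m; the calibration is good to about 2 mm. A picture is of the moment at which its call begins.
- r.finish_job(): hands the job in; it is judged then, once.
The state is a dict: "clock": time; "q": joint angles; "qd": joint speeds; "joint_torque": joint torques, N m; "tool_pos": TCP position; "eef_rot": TCP orientation; "contact_force": force on the tool from outside, world axes, zero at the start; "moment": the same for the moment, N m; "opening": opening from 0.0 (shut) to 1.0 (fully open); "finger_force": force on a finger pad.
Only numpy, scipy, OpenCV 4.12 (cv2) and the standard library are available. Lean on these libraries where they do the work, as an engineer would, in place of code of your own. Each camera call takes 0.05 s, during which the arm holds its last target. There are 200 camera calls.

## Working session

There is one attempt and no reset: what is moved stays moved. The work goes in short steps, Python scripts to look and compute and a tool call to move; the robot and the scene stay as the last step left them, time stands still between calls to the robot, and variables do not carry over. Pictures are saved under pics/ and viewed, at most 10 in all, crops included, and the job is handed in when it is done.

Besides the shell and the picture viewer there is one more tool, called after ">>>" in YAML: its name, and indented under it one key for each argument. servo_tool: Moves the arm, as the interface text tells. Its arguments: {"type":"object","properties":{"translation":{"type":"array"},"turn":{"type":"array"},"grip":{"type":"number"},"grip_force":{"type":"number"}},"required":["translation","turn"]}

```bash
mkdir -p pics; python3 - <<'E'
from plant import r, optics
import cv2,numpy as np,pickle
for n in("scene","top"):
    s=optics.snapshot(n); pickle.dump(s,open(n+".pkl","wb"))
    cv2.imwrite(f"pics/{n}0.png",cv2.cvtColor(s["img"],cv2.COLOR_RGB2BGR))
    print(n,s["mtx"].tolist(),(-s["R"].T@s["t"]).tolist(),s["R"].round(3).tolist())
print(r.get_state())
E
```

```text
scene [[461.10223262199776, 0.0, 282.404890712288], [0.0, 461.10223262199776, 205.79879510944426], [0.0, 0.0, 1.0]] [-0.07915424103905, 0.661959875857343, 0.6694350472555639] [[-0.749, -0.663, -0.022], [-0.332, 0.402, -0.853], [0.574, -0.632, -0.521]]
top [[388.511014455653, 0.0, 281.18322683498207], [0.0, 388.511014455653, 214.7851066268851], [0.0, 0.0, 1.0]] [0.46650163552670654, -0.04991132800813766, 1.1471235147843644] [[-0.029, -0.999, -0.033], [-0.997, 0.031, -0.068], [0.069, 0.031, -0.997]]
{'clock': 0.1, 'q': array([ 1.14177108,  0.68994843, -0.19451307,  1.56621414,  0.15730671,
        0.90250352, -0.21510118]), 'qd': array([-0.00084148, -0.00216993, -0.00048108, -0.00298564, -0.00037107,
       -0.00166587, -0.00052257]), 'joint_torque': array([-3.54653821e-03, -5.28498673e+01, -1.27176426e+00, -1.53837276e+01,
       -5.26026764e-02,  1.94310982e-03,  5.56131602e-05]), 'tool_pos': array([ 0.27875421, -0.55876566,  0.2379668 ]), 'eef_rot': array([ 9.73334925e-01,  2.29387046e-01, -2.54100752e-04, -8.01836245e-04]), 'contact_force': array([ 0.03306783, -0.15813077,  0.00753019]), 'moment': array([ 0.02851877, -0.05781743,  0.02088535]), 'finger_force': 0.0, 'opening': 0.9999172429715283}
```

View pics/scene0.png

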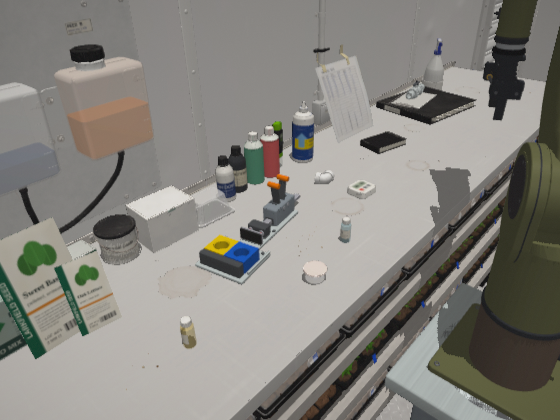

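View pics/top0.png

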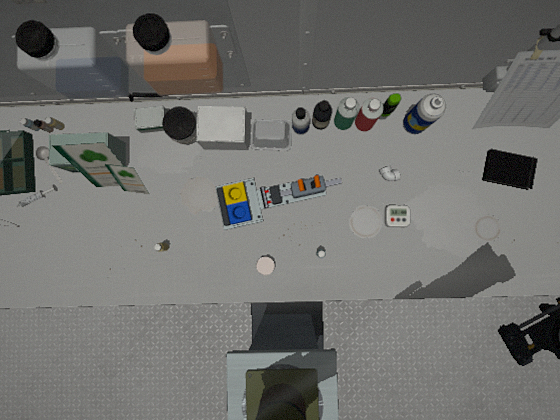

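The scene view shows the clamp with carrier (225,253), rolls (279,183), blue vial (346,230) and yellow vial (188,332). In the top view the carrier is at (237,203), the rolls at (309,184), the vials at (321,252) and (163,246), and the cup at (265,265).

```bash
cat > h.py <<'E'
import numpy as np,cv2,pickle
def cloud(s):
    z=s["z_map"].astype(float);v,u=np.mgrid[:z.shape[0],:z.shape[1]];K=s["mtx"]
    c=np.stack([(u-K[0,2])/K[0,0]*z,(v-K[1,2])/K[1,1]*z,z],-1)
    P=(c-s["t"])@s["R"]; P[z<=0]=np.nan
    return P,cv2.cvtColor(s["img"],cv2.COLOR_RGB2HSV)
def ray(s,u,v,h):
    K=s["mtx"];d=s["R"].T@np.array([(u-K[0,2])/K[0,0],(v-K[1,2])/K[1,1],1]);c=-s["R"].T@s["t"]
    return c+d*(h-c[2])/d[2]
E
python3 - <<'E'
from h import *
for n in("top","scene"):
    s=pickle.load(open(n+".pkl","rb"));P,H=cloud(s);h,S,V=[H[...,i].astype(int) for i in range(3)]
    def show(name,m):
        p=P[m]; print(n,name,len(p),"mean",p.mean(0).round(4),"min",p.min(0).round(3),"max",p.max(0).round(3),"med",np.median(p,0).round(4))
    X,Y,Z=P[...,0],P[...,1],P[...,2]
    near=(X>.3)&(X<.85)&(Y>-.2)&(Y<.35)
    show("bench",near&(Z<.006)&(Z>-.01))
    show("bluehalf",near&(abs(h-110)<15)&(S>150)&(Z>.034)&(Z<.046))
    show("yelhalf",near&(abs(h-26)<8)&(S>170)&(Z>.034)&(Z<.046))
    show("orange",near&(h<18)&(S>170)&(Z>.1))
    for nm,(u,v) in dict(vb=(321,252),vy=(163,246),cup=(265,265)).items():
        w=ray(pickle.load(open("top.pkl","rb")),u,v,.04)
        m=(np.hypot(X-w[0],Y-w[1])<.04)&(Z>.012)
        show(nm,m)
        if nm!='cup':show(nm+"cap",m&(Z>.058)) if (m&(Z>.058)).any() else 0
    if n=="top":
        m=near&(Z>.045)&(Z<.065)&(np.hypot(X-.56,Y+.12)<.15);show("housing?",m)
s=pickle.load(open("top.pkl","rb"))["img"][150:290,140:350]
t=pickle.load(open("scene.pkl","rb"))["img"][160:290,180:370]
a=cv2.resize(s,None,fx=3.8,fy=3.8,interpolation=2)
cv2.imwrite("pics/a.png",a[...,::-1]);cv2.imwrite("pics/b.png",cv2.resize(t,None,fx=4.2,fy=4.2,interpolation=2)[...,::-1])
E
```

```text
top bench 25908 mean [0.5319 0.0738 0.0008] min [ 0.3   -0.2   -0.008] max [0.85  0.35  0.006] med [0.5124 0.0704 0.0009]
top bluehalf 307 mean [0.5603 0.1017 0.0406] min [ 0.524 -0.101  0.034] max [0.796 0.143 0.046] med [0.5552 0.1055 0.0406]
top yelhalf 285 mean [0.61   0.118  0.0402] min [0.578 0.084 0.035] max [0.641 0.152 0.046] med [0.6103 0.119  0.0403]
top orange 123 mean [ 0.641  -0.0726  0.1435] min [ 0.601 -0.141  0.1  ] max [0.85  0.225 0.462] med [ 0.6219 -0.0784  0.1195]
top vb 67 mean [ 0.4319 -0.1236  0.0583] min [ 0.42  -0.136  0.02 ] max [ 0.443 -0.113  0.069] med [ 0.4318 -0.1233  0.0633]
top vbcap 41 mean [ 0.4317 -0.1242  0.0652] min [ 0.423 -0.132  0.058] max [ 0.44  -0.115  0.069] med [ 0.4318 -0.1236  0.0658]
top vy 100 mean [0.4624 0.3289 0.0498] min [0.452 0.321 0.013] max [0.473 0.344 0.069] med [0.4624 0.3272 0.0532]
top vycap 45 mean [0.4622 0.3336 0.0644] min [0.453 0.325 0.058] max [0.472 0.344 0.069] med [0.4615 0.3334 0.0648]
top cup 276 mean [0.4005 0.0342 0.0294] min [0.375 0.009 0.023] max [0.427 0.061 0.036] med [0.4008 0.0346 0.0293]
top housing
[... 525 characters left out ...]
0.1167] min [ 0.598 -0.122  0.107] max [ 0.639 -0.062  0.123] med [ 0.6185 -0.0772  0.1173]
scene vb 218 mean [ 0.4266 -0.1178  0.0421] min [ 0.417 -0.133  0.013] max [ 0.444 -0.11   0.069] med [ 0.4253 -0.1166  0.0432]
scene vbcap 52 mean [ 0.4286 -0.1212  0.0643] min [ 0.42  -0.133  0.058] max [ 0.44  -0.112  0.069] med [ 0.4283 -0.1207  0.0648]
scene vy 365 mean [0.4559 0.339  0.0438] min [0.448 0.323 0.012] max [0.471 0.348 0.068] med [0.4543 0.3399 0.0462]
scene vycap 99 mean [0.4595 0.3368 0.0642] min [0.452 0.326 0.058] max [0.471 0.346 0.068] med [0.4594 0.337  0.065 ]
scene cup 404 mean [0.3965 0.0404 0.0277] min [0.373 0.009 0.012] max [0.427 0.063 0.033] med [0.396  0.0413 0.0296]
```

View pics/a.png

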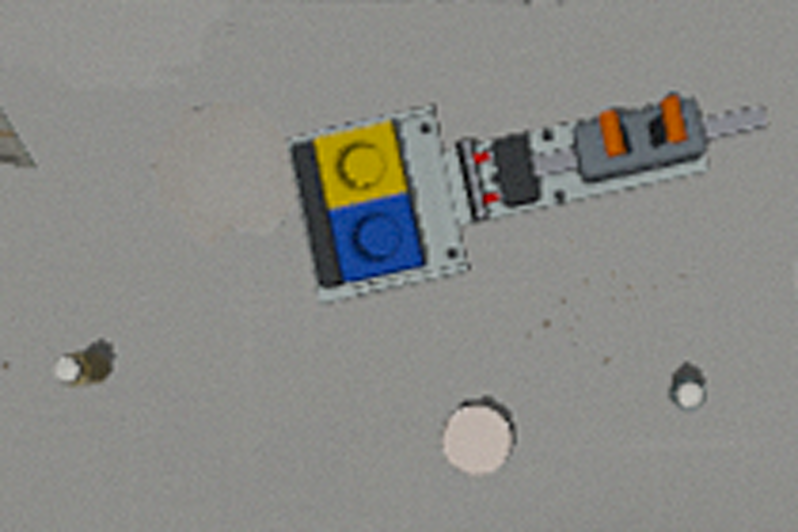

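View pics/b.png

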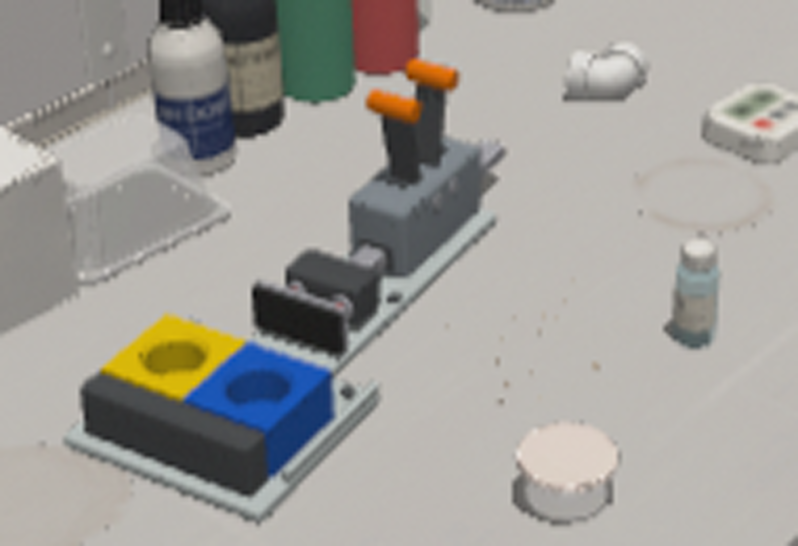

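Both views agree: the clamp's +y runs roughly along world +y with about 10° of yaw, and the blue half lies on world -x. Next I refine the positions.

```bash
python3 - <<'E'
from h import *
for n in("top","scene"):
    s=pickle.load(open(n+".pkl","rb"));P,H=cloud(s);h,S,V=[H[...,i].astype(int) for i in range(3)]
    X,Y,Z=P[...,0],P[...,1],P[...,2]
    reg=np.hypot(X-.58,Y-.11)<.1
    top=reg&(Z>.035)&(Z<.046)
    b=top&(abs(h-110)<15)&(S>150);y=top&(abs(h-26)<8)&(S>170)
    def R(p):
        c,wh,a=cv2.minAreaRect((p[:,:2]*1000).astype(np.float32));return np.round(c,1),np.round(wh,1),round(a,1)
    for nm,m in(("carrier",b|y),("b",b),("y",y)):
        v,u=np.nonzero(m);p=np.array([ray(s,a+0.,c+0.,.04) for a,c in zip(u,v)]);print(n,nm,R(p),p.mean(0)[:2].round(4))
    # stop + carrier top
    o=(h<18)&(S>150)&(np.hypot(X-.62,Y+.09)<.07)&(Z>.09)&(Z<.13)
    k,L,st,ce=cv2.connectedComponentsWithStats(o.astype(np.uint8))
    for i in range(1,k):
        if st[i,4]>15:
            p=P[L==i];p=p[p[:,2]>.112];print(n,"roll",st[i,4],R(p),np.median(p,0).round(4))
    hm=(Z>.052)&(Z<.062)&(X>.57)&(X<.67)&(Y<-.03)&(Y>-.16); print(n,"housing",R(P[hm]))
    for nm,(a,c) in dict(vb=(.4318,-.1225),vy=(.461,.3345)).items():
        m=(np.hypot(X-a,Y-c)<.025)&(Z>.055); u2=np.nonzero(m); ctr=u2[1].mean(),u2[0].mean()
        q=P[m&(Z>.061)];print(n,nm,"captop",R(q),q.mean(0).round(4))
E
```

```text
top carrier (array([586.3,  90.3]), array([110.4, 108.3]), 11.0) [0.5816 0.1123]
top b (array([558.6,  84.9]), array([ 54.1, 108.3]), 11.0) [0.5543 0.1066]
top y (array([610. , 117.9]), array([53.2, 62.8]), 11.2) [0.61   0.1181]
top roll 60 (array([ 625. , -115.7]), array([31.5, 11.8]), 10.9) [ 0.6243 -0.1159  0.1192]
top roll 58 (array([616.5, -72.4]), array([30.6, 13. ]), 12.5) [ 0.6154 -0.073   0.1195]
top housing (array([621.4, -94.6]), array([43.8, 95.3]), 11.8)
top vb captop (array([ 431.8, -123.6]), array([16.5, 16.6]), 88.1) [ 0.4315 -0.1245  0.0655]
top vy captop (array([461.3, 334.8]), array([18.2, 16.9]), 87.9) [0.4621 0.3341 0.0649]
scene carrier (array([580.9, 113.1]), array([117.1,  63.2]), 8.6) [0.5795 0.1132]
scene b (array([552.6, 108.8]), array([59.7, 63.2]), 8.5) [0.5524 0.1082]
scene y (array([611.8, 118.8]), array([53.3, 60.2]), 11.0) [0.6121 0.1192]
scene roll 59 (array([ 623.9, -112.4]), array([30.4, 11.9]), 14.8) [ 0.6219 -0.1125  0.1178]
scene roll 62 (array([613.7, -68.1]), array([33. , 12.7]), 13.3) [ 0.6129 -0.0677  0.1181]
scene housing (array([619.2, -92.3]), array([42.1, 96.5]), 10.2)
scene vb captop (array([ 430.1, -122.9]), array([19.8, 19.3]), 1.8) [ 0.429  -0.1217  0.0652]
scene vy captop (array([461.6, 336. ]), array([18.2, 19.1]), 53.5) [0.4603 0.3365 0.0651]
```

>>> servo_tool:
  translation:
    - [0, 0, 0]
    - [0, 0, 0]
  turn:
    - [0, 0, 0.145]
    - [0, 0, 0.145]
  grip: 1

```text
clock: 0.35
tool_pos: [0.2788, -0.5589, 0.2382]
eef_rot: [0.996, 0.084, -0.0, -0.001]
contact_force: [-0.4, -0.4, 0.1]
opening: 0.997
finger_force: 0.0
```

>>> servo_tool:
  translation:
    - [0, 0, 0]
    - [0.026, -0.0444, 0.004]
    - [0.026, -0.0444, 0.004]
    - [0.026, -0.0444, 0.004]
    - [0.026, -0.0444, 0.01]
    - [0.026, -0.0444, 0.01]
    - [0.026, -0.0444, 0.014]
    - [0.026, -0.0444, 0.014]
    - [0.026, -0.0444, 0.014]
    - [0.024, -0.0444, 0.014]
  turn:
    - [0, 0, -0.022]
    - [0, 0, 0]
    - [0, 0, 0]
    - [0, 0, 0]
    - [0, 0, 0]
    - [0, 0, 0]
    - [0, 0, 0]
    - [0, 0, 0]
    - [0, 0, 0]
    - [0, 0, 0]

```text
clock: 1.6
tool_pos: [0.4302, -0.1206, 0.1503]
eef_rot: [0.995, 0.099, 0.0, -0.0]
contact_force: [1.1, 0.1, -0.2]
opening: 1.0
finger_force: 0.0
```

>>> servo_tool:
  translation:
    - [0, 0, 0]
    - [0, 0, 0]
  turn:
    - [0, 0, 0]
    - [0, 0, 0]

```text
clock: 1.85
tool_pos: [0.4292, -0.1227, 0.1507]
eef_rot: [0.995, 0.098, -0.0, 0.0]
contact_force: [0.4, 0.8, -0.5]
opening: 1.0
finger_force: 0.0
```

>>> servo_tool:
  translation:
    - [0.0015, 0, 0.03]
    - [0, 0, 0.03]
    - [0, 0, 0.03]
    - [0, 0, 0.02]
    - [0, 0, 0.01]
    - [0, 0, 0]
  turn:
    - [0, 0, 0]
    - [0, 0, 0]
    - [0, 0, 0]
    - [0, 0, 0]
    - [0, 0, 0]
    - [0, 0, 0]

```text
clock: 2.6
tool_pos: [0.433, -0.1246, 0.0326]
eef_rot: [0.995, 0.096, -0.002, -0.001]
contact_force: [-0.3, -1.2, 0.7]
opening: 1.001
finger_force: 0.0
```

>>> servo_tool:
  translation:
    - [0, 0, 0]
    - [0, 0, 0]
    - [0, 0, 0]
    - [0, 0, 0]
    - [0, 0, 0]
    - [0, 0, 0]
    - [0, 0, 0]
    - [0, 0, 0]
  turn:
    - [0, 0, 0]
    - [0, 0, 0]
    - [0, 0, 0]
    - [0, 0, 0]
    - [0, 0, 0]
    - [0, 0, 0]
    - [0, 0, 0]
    - [0, 0, 0]
  grip: 0
  grip_force: 12

```text
clock: 3.6
tool_pos: [0.4331, -0.1227, 0.0328]
eef_rot: [0.995, 0.097, -0.002, -0.001]
contact_force: [-0.3, 0.0, 0.2]
opening: 0.27
finger_force: 12.0
```

>>> servo_tool:
  translation:
    - [0, 0, -0.03]
    - [0, 0, -0.04]
    - [0, 0, -0.04]
    - [0, 0, 0]
    - [0, 0, 0]
  turn:
    - [0, 0, 0]
    - [0, 0, 0]
    - [0, 0, 0]
    - [0, 0, 0]
    - [0, 0, 0]

```text
clock: 4.22
tool_pos: [0.4333, -0.1228, 0.1424]
eef_rot: [0.995, 0.097, -0.002, -0.001]
contact_force: [-0.4, 0.3, -1.0]
opening: 0.274
finger_force: 12.0
```

>>> servo_tool:
  translation:
    - [0.0235, -0.0289, 0]
    - [0.0235, -0.0289, 0]
    - [0.0235, -0.0289, 0]
    - [0.0235, -0.0289, 0]
    - [0.0235, -0.0289, 0]
    - [0.0235, -0.0289, 0]
    - [0.0238, -0.0289, 0]
    - [0, 0, 0.02]
    - [0, 0, 0]
    - [0, 0, 0]
  turn:
    - [0, 0, 0]
    - [0, 0, 0]
    - [0, 0, 0]
    - [0, 0, 0]
    - [0, 0, 0]
    - [0, 0, 0]
    - [0, 0, 0]
    - [0, 0, 0]
    - [0, 0, 0]
    - [0, 0, 0]

```text
clock: 5.48
tool_pos: [0.5555, 0.1067, 0.1219]
eef_rot: [0.995, 0.097, -0.003, -0.0]
contact_force: [0.2, -0.3, 0.3]
opening: 0.281
finger_force: 12.0
```

```bash
python3 - <<'E'
from plant import r,optics
from h import *
a=[]
for n in("scene","top"):
    s=optics.snapshot(n);P,H=cloud(s)
    st=r.get_state()["tool_pos"];X,Y,Z=np.moveaxis(P,-1,0)
    if n=="scene":
        m=(np.hypot(X-st[0],Y-st[1])<.022)&(Z>.075)&(Z<st[2]-.003)
        for z0 in np.arange(.075,.125,.006):
            q=P[m&(Z>z0)&(Z<z0+.006)]
            if len(q)>3:print(round(z0,3),len(q),q.mean(0).round(4),q.min(0).round(4),q.max(0).round(4))
        K=s["mtx"];c=s["R"]@st+s["t"];px=K@c/c[2];print(px)
        u,v=int(px[0]),int(px[1]);im=s["img"][v-70:v+80,u-100:u+100]
        cv2.imwrite("pics/c.png",cv2.resize(im,None,fx=4,fy=4,interpolation=2)[...,::-1])
print(r.get_state()["tool_pos"])
E
```

```text
0.087 5 [0.547  0.112  0.0923] [0.5418 0.1031 0.0914] [0.5533 0.1164 0.0928]
0.093 24 [0.5458 0.1108 0.0959] [0.5394 0.0987 0.093 ] [0.5621 0.118  0.0987]
0.099 30 [0.5467 0.1109 0.1017] [0.5399 0.0976 0.0993] [0.5603 0.119  0.1049]
0.105 26 [0.5458 0.1117 0.1081] [0.5394 0.1023 0.1051] [0.5578 0.1181 0.1107]
0.111 21 [0.5462 0.1125 0.1139] [0.5387 0.1016 0.1113] [0.5567 0.1189 0.1163]
0.117 9 [0.5422 0.1078 0.118 ] [0.5392 0.1    0.1173] [0.5444 0.1133 0.1191]
[238.39012042 220.87237926   1.        ]
[0.55611811 0.10683882 0.12268512]
```

View pics/c.png

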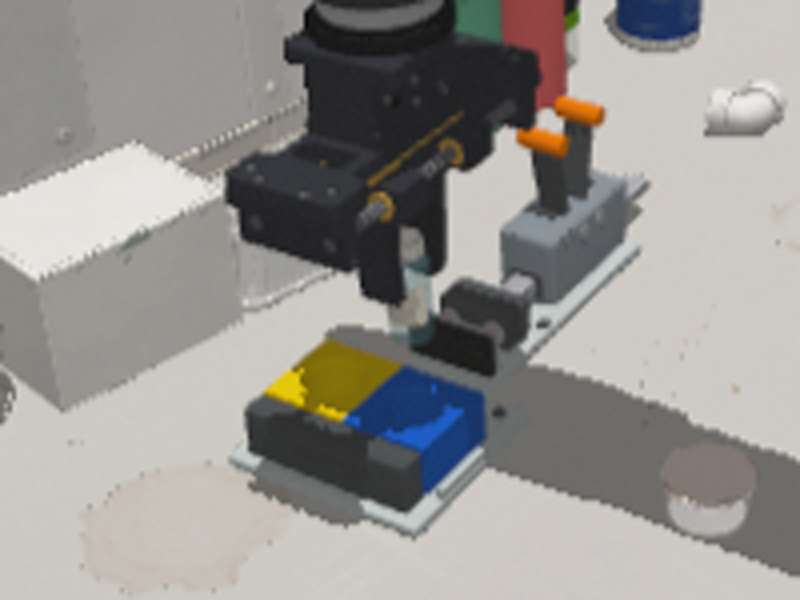

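The scene picture shows the blue vial held upright over the blue pocket. Measured centre is about (0.553, 0.1065), within 1–2 mm of the pocket.

>>> servo_tool:
  translation:
    - [0.001, 0, 0.02]
    - [0, 0, 0.02]
    - [0, 0, 0.015]
    - [0, 0, 0.01]
    - [0, 0, 0.007]
    - [0, 0, 0]
    - [0, 0, 0]
  turn:
    - [0, 0, 0]
    - [0, 0, 0]
    - [0, 0, 0]
    - [0, 0, 0]
    - [0, 0, 0]
    - [0, 0, 0]
    - [0, 0, 0]

```text
clock: 6.45
tool_pos: [0.5571, 0.1079, 0.0509]
eef_rot: [0.995, 0.097, -0.002, -0.001]
contact_force: [0.7, -0.1, 0.6]
opening: 0.279
finger_force: 12.0
```

>>> servo_tool:
  translation:
    - [0, 0, 0.001]
    - [0, 0, 0]
    - [0, 0, 0]
    - [0, 0, 0]
    - [0, 0, 0]
  turn:
    - [0, 0, 0]
    - [0, 0, 0]
    - [0, 0, 0]
    - [0, 0, 0]
    - [0, 0, 0]
  grip: 0.9

```text
clock: 7.08
tool_pos: [0.5568, 0.1078, 0.0496]
eef_rot: [0.995, 0.097, -0.002, -0.001]
contact_force: [-0.5, 0.8, 0.8]
opening: 0.815
finger_force: 0.0
```

>>> servo_tool:
  translation:
    - [0, 0, -0.02]
    - [0, 0, -0.04]
    - [0, 0, -0.04]
    - [0, 0, 0]
  turn:
    - [0, 0, 0]
    - [0, 0, 0]
    - [0, 0, 0]
    - [0, 0, 0]

```text
clock: 7.58
tool_pos: [0.5593, 0.1081, 0.1524]
eef_rot: [0.995, 0.097, 0.001, -0.001]
contact_force: [-0.2, 0.3, -0.4]
opening: 0.9
finger_force: 0.0
```

>>> servo_tool:
  translation:
    - [-0.0073, -0.0345, 0]
    - [-0.0073, -0.0345, 0]
    - [-0.0073, -0.0345, 0]
    - [-0.0073, -0.0345, 0]
    - [-0.0073, -0.0345, 0]
    - [-0.0073, -0.0345, 0]
    - [-0.0073, -0.0344, 0]
    - [0, 0, 0]
    - [0, 0, 0]
  turn:
    - [0, 0, 0]
    - [0, 0, 0]
    - [0, 0, 0]
    - [0, 0, 0]
    - [0, 0, 0]
    - [0, 0, 0]
    - [0, 0, 0]
    - [0, 0, 0]
    - [0, 0, 0]

```text
clock: 8.7
tool_pos: [0.4603, 0.3333, 0.1495]
eef_rot: [0.995, 0.097, -0.003, 0.0]
contact_force: [0.0, -0.0, 0.3]
opening: 0.902
finger_force: 0.0
```

```bash
python3 - <<'E'
from plant import r,optics
from h import *
for n in("scene","top"):
    s=optics.snapshot(n);P,H=cloud(s);X,Y,Z=np.moveaxis(P,-1,0);hh,S=H[...,0].astype(int),H[...,1]
    m=(np.hypot(X-.5545,Y-.1075)<.03)&(Z>.046)&(Z<.095)
    for a,b in((.05,.066),(.071,.09)):
        q=P[m&(Z>a)&(Z<b)];print(n,len(q),q.mean(0).round(4),q.min(0).round(4),q.max(0).round(4)) if len(q) else 0
    top=(np.hypot(X-.58,Y-.11)<.1)&(Z>.035)&(Z<.046)
    q=P[top&(abs(hh-26)<8)&(S>170)];print("y",q.mean(0))
    if n=="top":pickle.dump(s,open("t2.pkl","wb"))
print(r.get_state()["tool_pos"])
E
```

```text
scene 68 [0.5478 0.1123 0.0582] [0.54   0.0941 0.0501] [0.5605 0.1203 0.0657]
scene 67 [0.5519 0.1096 0.0795] [0.5433 0.0974 0.0714] [0.5647 0.1183 0.084 ]
y [0.61111702 0.12049168 0.04105182]
top 13 [0.5537 0.0978 0.0621] [0.5443 0.0931 0.0529] [0.5667 0.1076 0.066 ]
top 39 [0.5546 0.1054 0.0811] [0.5459 0.0963 0.075 ] [0.5628 0.1138 0.085 ]
y [0.61023289 0.11728543 0.0405811 ]
[0.46099555 0.33271174 0.14987533]
```

>>> servo_tool:
  translation:
    - [0.0005, -0.002, 0.03]
    - [0, 0, 0.03]
    - [0, 0, 0.03]
    - [0, 0, 0.02]
    - [0, 0, 0.008]
    - [0, 0, 0]
  turn:
    - [0, 0, 0]
    - [0, 0, 0]
    - [0, 0, 0]
    - [0, 0, 0]
    - [0, 0, 0]
    - [0, 0, 0]

```text
clock: 9.55
tool_pos: [0.4603, 0.336, 0.0321]
eef_rot: [0.995, 0.097, -0.002, -0.001]
contact_force: [0.1, -0.6, 1.1]
opening: 0.906
finger_force: 0.0
```

>>> servo_tool:
  translation:
    - [0, 0, 0]
    - [0, 0, 0]
    - [0, 0, 0]
    - [0, 0, 0]
    - [0, 0, 0]
    - [0, 0, 0]
    - [0, 0, 0]
  turn:
    - [0, 0, 0]
    - [0, 0, 0]
    - [0, 0, 0]
    - [0, 0, 0]
    - [0, 0, 0]
    - [0, 0, 0]
    - [0, 0, 0]
  grip: 0
  grip_force: 12

```text
clock: 10.42
tool_pos: [0.4599, 0.3369, 0.0322]
eef_rot: [0.995, 0.097, -0.002, -0.001]
contact_force: [-0.0, 0.4, -0.5]
opening: 0.279
finger_force: 12.0
```

>>> servo_tool:
  translation:
    - [0, 0, -0.03]
    - [0, 0, -0.04]
    - [0, 0, -0.04]
    - [0, 0, 0]
    - [0, 0, 0]
  turn:
    - [0, 0, 0]
    - [0, 0, 0]
    - [0, 0, 0]
    - [0, 0, 0]
    - [0, 0, 0]

```text
clock: 11.05
tool_pos: [0.4598, 0.3364, 0.1416]
eef_rot: [0.995, 0.097, -0.003, -0.001]
contact_force: [-0.4, 0.4, -1.3]
opening: 0.276
finger_force: 12.0
```

>>> servo_tool:
  translation:
    - [0.0149, 0.0347, 0]
    - [0.0149, 0.0347, 0]
    - [0.0149, 0.0347, 0]
    - [0.0149, 0.0347, 0]
    - [0.0149, 0.0347, 0]
    - [0.0149, 0.0346, 0]
    - [0.0149, 0.0346, 0]
    - [0, 0, 0]
    - [0, 0, 0]
  turn:
    - [0, 0, 0]
    - [0, 0, 0]
    - [0, 0, 0]
    - [0, 0, 0]
    - [0, 0, 0]
    - [0, 0, 0]
    - [0, 0, 0]
    - [0, 0, 0]
    - [0, 0, 0]

```text
clock: 12.18
tool_pos: [0.6083, 0.1196, 0.1398]
eef_rot: [0.995, 0.098, -0.004, -0.001]
contact_force: [-0.5, 0.5, -0.4]
opening: 0.281
finger_force: 12.0
```

```bash
python3 - <<'E'
from plant import r,optics
from h import *
s=optics.snapshot("scene");P,H=cloud(s);X,Y,Z=np.moveaxis(P,-1,0)
st=r.get_state()["tool_pos"];print(st)
m=(np.hypot(X-st[0],Y-st[1])<.022)&(Z>.105)&(Z<st[2]-.003)
for z0 in np.arange(.105,.14,.006):
    q=P[m&(Z>z0)&(Z<z0+.006)]
    if len(q)>3:print(round(z0,3),len(q),q.mean(0).round(4),q.min(0).round(4),q.max(0).round(4))
E
```

```text
[0.60825563 0.12040642 0.14016996]
0.105 4 [0.6095 0.1269 0.1091] [0.6036 0.1249 0.1076] [0.6162 0.1291 0.1102]
0.111 23 [0.603  0.1244 0.1141] [0.5953 0.1128 0.1118] [0.6147 0.1319 0.1164]
0.117 26 [0.6017 0.123  0.1199] [0.5967 0.111  0.1173] [0.6122 0.1303 0.1229]
0.123 30 [0.6034 0.1237 0.1261] [0.5966 0.1096 0.123 ] [0.6168 0.1316 0.1289]
0.129 21 [0.6027 0.1241 0.1318] [0.597  0.1135 0.1292] [0.6153 0.1312 0.1344]
0.135 4 [0.5995 0.1222 0.1357] [0.5972 0.1155 0.1354] [0.6011 0.1264 0.1365]
```

>>> servo_tool:
  translation:
    - [0.0005, 0.001, 0.03]
    - [0, 0, 0.025]
    - [0, 0, 0.018]
    - [0, 0, 0.01]
    - [0, 0, 0.007]
    - [0, 0, 0]
    - [0, 0, 0]
  turn:
    - [0, 0, 0]
    - [0, 0, 0]
    - [0, 0, 0]
    - [0, 0, 0]
    - [0, 0, 0]
    - [0, 0, 0]
    - [0, 0, 0]

```text
clock: 13.1
tool_pos: [0.6105, 0.1181, 0.0519]
eef_rot: [0.995, 0.097, -0.002, -0.001]
contact_force: [1.2, -0.2, -0.2]
opening: 0.277
finger_force: 12.0
```

>>> servo_tool:
  translation:
    - [0, 0, 0.002]
    - [0, 0, 0]
    - [0, 0, 0]
    - [0, 0, 0]
    - [0, 0, 0]
    - [0, 0, 0]
  turn:
    - [0, 0, 0]
    - [0, 0, 0]
    - [0, 0, 0]
    - [0, 0, 0]
    - [0, 0, 0]
    - [0, 0, 0]
  grip: 1

```text
clock: 13.85
tool_pos: [0.61, 0.118, 0.0493]
eef_rot: [0.995, 0.097, -0.002, -0.001]
contact_force: [1.2, 0.4, 0.1]
opening: 0.934
finger_force: 0.0
```

>>> servo_tool:
  translation:
    - [0, 0, -0.02]
    - [0, 0, -0.045]
    - [0, 0, -0.045]
    - [0, 0, -0.04]
    - [0, 0, 0]
  turn:
    - [0, 0, 0]
    - [0, 0, 0]
    - [0, 0, 0]
    - [0, 0, 0]
    - [0, 0, 0]

```text
clock: 14.48
tool_pos: [0.6133, 0.1182, 0.2043]
eef_rot: [0.995, 0.097, 0.002, -0.001]
contact_force: [0.6, 0.3, -1.1]
opening: 1.0
finger_force: 0.0
```

>>> servo_tool:
  translation:
    - [-0.0056, 0.0346, 0]
    - [-0.0056, 0.0346, 0]
    - [-0.0056, 0.0346, 0]
    - [-0.0056, 0.0346, 0]
    - [-0.0056, 0.0345, 0]
    - [-0.0056, 0.0345, 0]
    - [0, 0, 0]
    - [0, 0, 0]
  turn:
    - [0, 0, 0]
    - [0, 0, 0]
    - [0, 0, 0]
    - [0, 0, 0]
    - [0, 0, 0]
    - [0, 0, 0]
    - [0, 0, 0]
    - [0, 0, 0]

```text
clock: 15.48
tool_pos: [0.6175, -0.0909, 0.1988]
eef_rot: [0.995, 0.098, -0.003, -0.002]
contact_force: [-0.2, -0.1, -0.2]
opening: 1.0
finger_force: 0.0
```

```bash
cat > look.py <<'E'
from plant import r,optics
from h import *
import sys
G=np.array([.620,-.092]);th=.19;R2=np.array([[np.cos(th),np.sin(th)],[-np.sin(th),np.cos(th)]])
s=optics.snapshot("scene");P,H=cloud(s);hh,S,V=[H[...,i].astype(int) for i in range(3)]
C=(P[...,:2]-G)@R2.T*1000;C[...,1]-=112;x,y=C[...,0],C[...,1];Z=P[...,2]
def st(n,m,k=1):
    q=C[m];print(n,len(q),"y pct 5/50/95",np.percentile(q[:,k],[5,50,95]).round(1) if len(q) else "")
top=(Z>.036)&(Z<.046)&(abs(x)<70)
st("carrier y",top&(y>50)&(((abs(hh-110)<15)&(S>150))|((abs(hh-26)<8)&(S>170))))
st("pad/head top dark",(Z>.036)&(Z<.046)&(abs(x)<22)&(y>-60)&(y<70)&(V<80))
st("red rods",(abs(x)<30)&(y>-60)&(y<80)&((hh<8)|(hh>172))&(S>120)&(Z>.01)&(Z<.05))
st("pad front",(abs(x)<28)&(y>-20)&(y<80)&(Z>.015)&(Z<.036)&(V<60))
for n,a in(("vb",-28),("vy",28)):
    m=(np.hypot(x-a,y-97)<22)&(Z>.046)&(Z<.1);q=m&(Z>.071)
    print(n,"cap",C[q].mean(0).round(1),"zmax",np.percentile(Z[m],98).round(4))
if len(sys.argv)>1:cv2.imwrite("pics/"+sys.argv[1],cv2.resize(s["img"][150:290,170:360],None,fx=4,fy=4,interpolation=2)[...,::-1])
print(r.get_state()["tool_pos"].round(4))
E
python3 look.py d.png
```

```text
carrier y 467 y pct 5/50/95 [ 72.  108.2 126. ]
pad/head top dark 71 y pct 5/50/95 [-7.9 19.2 23.9]
red rods 0 y pct 5/50/95 
pad front 151 y pct 5/50/95 [-14.7  20.8  23.3]
vb cap [-28.4  98.3] zmax 0.0827
vy cap [30.  97.6] zmax 0.0829
[ 0.6177 -0.0902  0.1988]
```

View pics/d.png

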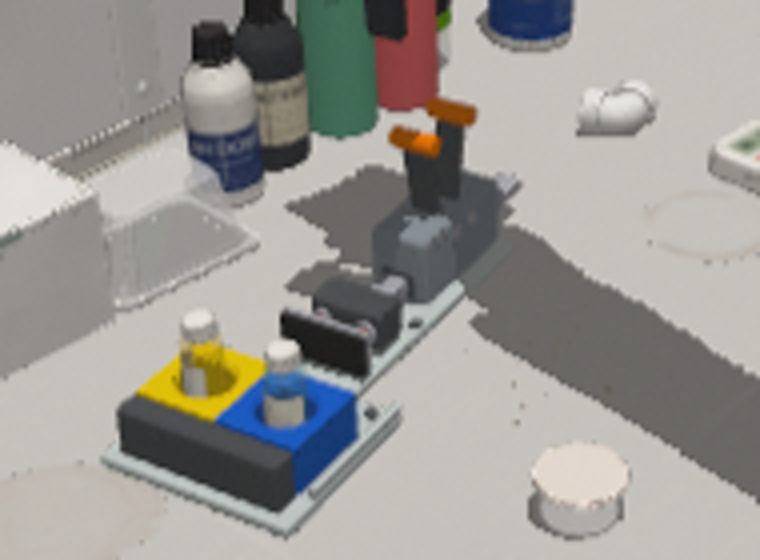

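The picture shows both vials upright in their own pockets. The pad face is at y≈22 mm and the carrier starts at about y≈68 mm, so I expect about 2.5 strokes. Next I lower over the rolls.

>>> servo_tool:
  translation:
    - [0.002, 0.002, 0.03]
    - [0, 0, 0.03]
    - [0, 0, 0.025]
    - [0, 0, 0.015]
    - [0, 0, 0.005]
    - [0, 0, 0]
    - [0, 0, 0]
  turn:
    - [0, 0, 0]
    - [0, 0, 0]
    - [0, 0, 0]
    - [0, 0, 0]
    - [0, 0, 0]
    - [0, 0, 0]
    - [0, 0, 0]

```text
clock: 16.4
tool_pos: [0.6204, -0.0936, 0.0949]
eef_rot: [0.995, 0.097, -0.001, -0.001]
contact_force: [0.6, 0.2, 0.5]
opening: 1.001
finger_force: 0.0
```

>>> servo_tool:
  translation:
    - [0, 0, 0]
    - [0, 0, 0]
    - [0, 0, 0]
    - [0, 0, 0]
    - [0, 0, 0]
    - [0, 0, 0]
    - [0, 0, 0]
  turn:
    - [0, 0, 0]
    - [0, 0, 0]
    - [0, 0, 0]
    - [0, 0, 0]
    - [0, 0, 0]
    - [0, 0, 0]
    - [0, 0, 0]
  grip: 0.3
  grip_force: 13

```text
clock: 17.27
tool_pos: [0.62, -0.0933, 0.0958]
eef_rot: [0.995, 0.097, -0.002, -0.001]
contact_force: [-3.1, 1.1, 11.9]
opening: 0.372
finger_force: 12.2
```

```bash
python3 look.py
```

```text
carrier y 479 y pct 5/50/95 [ 70.  107.4 125.3]
pad/head top dark 57 y pct 5/50/95 [ 8.4 16.8 43.3]
red rods 0 y pct 5/50/95 
pad front 96 y pct 5/50/95 [ 1.7 38.2 42.5]
vb cap [-28.6  98.9] zmax 0.0831
vy cap [30.  97.5] zmax 0.083
[ 0.6201 -0.0932  0.0957]
```

>>> servo_tool:
  translation:
    - [0, 0, 0]
    - [0, 0, 0]
    - [0, 0, 0]
    - [0, 0, 0]
    - [0, 0, 0]
  turn:
    - [0, 0, 0]
    - [0, 0, 0]
    - [0, 0, 0]
    - [0, 0, 0]
    - [0, 0, 0]
  grip: 0.8

```text
clock: 17.95
tool_pos: [0.6196, -0.0939, 0.0939]
eef_rot: [0.995, 0.097, -0.002, -0.001]
contact_force: [-1.3, -0.7, -0.9]
opening: 0.8
finger_force: 0.0
```

>>> servo_tool:
  translation:
    - [0, 0, 0]
    - [0, 0, 0]
    - [0, 0, 0]
    - [0, 0, 0]
    - [0, 0, 0]
    - [0, 0, 0]
    - [0, 0, 0]
  turn:
    - [0, 0, 0]
    - [0, 0, 0]
    - [0, 0, 0]
    - [0, 0, 0]
    - [0, 0, 0]
    - [0, 0, 0]
    - [0, 0, 0]
  grip: 0.3
  grip_force: 13

```text
clock: 18.82
tool_pos: [0.6199, -0.0932, 0.0957]
eef_rot: [0.995, 0.097, -0.002, -0.001]
contact_force: [-3.4, 2.2, 11.2]
opening: 0.372
finger_force: 12.2
```

```bash
python3 look.py
```

```text
carrier y 489 y pct 5/50/95 [ 70.3 106.2 125.3]
pad/head top dark 38 y pct 5/50/95 [32.5 35.7 61.4]
red rods 0 y pct 5/50/95 
pad front 53 y pct 5/50/95 [14.3 30.3 35.3]
vb cap [-28.4  98.5] zmax 0.0832
vy cap [30.1 97.5] zmax 0.0828
[ 0.6199 -0.0932  0.0957]
```

>>> servo_tool:
  translation:
    - [0, 0, 0]
    - [0, 0, 0]
    - [0, 0, 0]
    - [0, 0, 0]
    - [0, 0, 0]
  turn:
    - [0, 0, 0]
    - [0, 0, 0]
    - [0, 0, 0]
    - [0, 0, 0]
    - [0, 0, 0]
  grip: 0.8

```text
clock: 19.5
tool_pos: [0.6196, -0.0939, 0.0938]
eef_rot: [0.995, 0.097, -0.002, -0.001]
contact_force: [0.0, 0.4, -0.0]
opening: 0.797
finger_force: 0.0
```

>>> servo_tool:
  translation:
    - [0, 0, 0]
    - [0, 0, 0]
    - [0, 0, 0]
    - [0, 0, 0]
    - [0, 0, 0]
    - [0, 0, 0]
    - [0, 0, 0]
    - [0, 0, 0]
  turn:
    - [0, 0, 0]
    - [0, 0, 0]
    - [0, 0, 0]
    - [0, 0, 0]
    - [0, 0, 0]
    - [0, 0, 0]
    - [0, 0, 0]
    - [0, 0, 0]
  grip: 0.3
  grip_force: 15

```text
clock: 20.5
tool_pos: [0.6198, -0.0933, 0.0958]
eef_rot: [0.995, 0.097, -0.002, -0.001]
contact_force: [-3.7, 0.8, 12.4]
opening: 0.446
finger_force: 14.1
```

```bash
python3 look.py e.png
```

```text
carrier y 466 y pct 5/50/95 [ 71.9 106.8 127.2]
pad/head top dark 15 y pct 5/50/95 [32.  46.3 53.1]
red rods 0 y pct 5/50/95 
pad front 37 y pct 5/50/95 [27.5 37.4 46.1]
vb cap [-28.7 100.5] zmax 0.0838
vy cap [29.  99.2] zmax 0.0832
[ 0.6198 -0.0933  0.0958]
```

View pics/e.png

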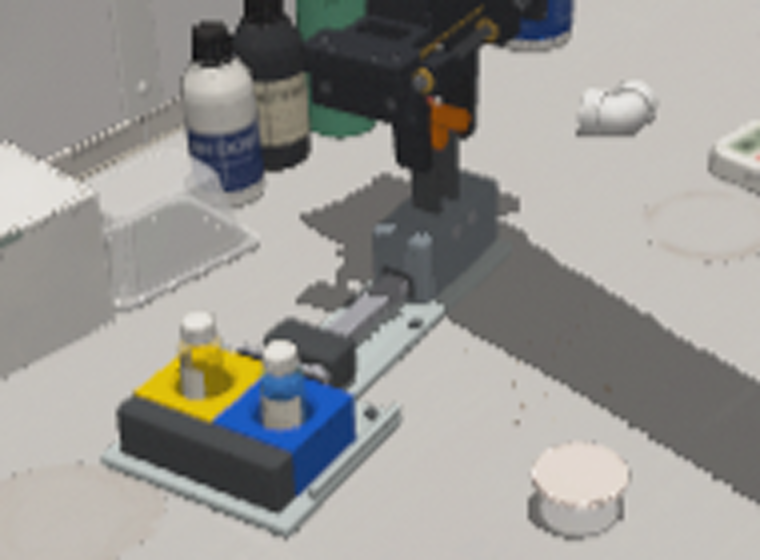

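The picture shows the carrier at the stop, pad in contact, vials upright and the levers stalled short of a full squeeze. I raise the grip slightly to bring the spring to about half way.

>>> servo_tool:
  translation:
    - [0, 0, 0]
    - [0, 0, 0]
    - [0, 0, 0]
    - [0, 0, 0]
    - [0, 0, 0]
    - [0, 0, 0]
  turn:
    - [0, 0, 0]
    - [0, 0, 0]
    - [0, 0, 0]
    - [0, 0, 0]
    - [0, 0, 0]
    - [0, 0, 0]
  grip_force: 17.5

```text
clock: 21.3
tool_pos: [0.6198, -0.0932, 0.0958]
eef_rot: [0.995, 0.097, -0.002, -0.001]
contact_force: [-3.4, 1.2, 11.0]
opening: 0.42
finger_force: 16.5
```

```bash
python3 look.py; python3 - <<'E'
from plant import optics
from h import *
G=np.array([.620,-.092]);th=.19;R2=np.array([[np.cos(th),np.sin(th)],[-np.sin(th),np.cos(th)]])
a=[]
for n in ("scene",):
  s=optics.snapshot(n);P,H=cloud(s);C=(P[...,:2]-G)@R2.T*1000;C[...,1]-=112;x,y=C[...,0],C[...,1];Z=P[...,2];V=H[...,2]
  m=(Z>.036)&(Z<.045)&(abs(x)<26)&(y>0)&(y<75)&(V<95)
  print(np.histogram(y[m],np.arange(0,76,4)))
  # blue/yellow front edge per column
E
```

```text
carrier y 469 y pct 5/50/95 [ 71.7 107.1 127.4]
pad/head top dark 16 y pct 5/50/95 [42.  47.2 65.3]
red rods 0 y pct 5/50/95 
pad front 38 y pct 5/50/95 [28.4 37.2 47.1]
vb cap [-29.2 100.1] zmax 0.0829
vy cap [29.6 99.1] zmax 0.0832
[ 0.6198 -0.0933  0.0958]
(array([ 0,  0,  0,  0,  0,  1, 19, 16, 21, 24, 19, 17,  7,  0,  0,  1,  6,
        1]), array([ 0,  4,  8, 12, 16, 20, 24, 28, 32, 36, 40, 44, 48, 52, 56, 60, 64,
       68, 72]))
```

```bash
python3 -c "
from plant import r
print(r.get_state()['finger_force'],r.finish_job())"
```

```text
the job is handed in; nothing more can be done
16.466679275035858 None
```

The job is handed in; it returned no verdict. Both vials stand in their own pockets, the carrier is against the stop, and the levers are still held squeezed at 17.5 N; I estimate the pad is pressed in about 6 mm, from grip force and lever travel.

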